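# Weigh out chocolate for melting

### The job

Get the chocolate ready for melting. Turn the ingredient carousel by the posts on its rim until the red-marked tray of dark chocolate faces front, in line with the white mark; then, leaving it so, add blocks from that tray to the scale pan until the pointer stands on the green 250 g band, with any blocks left over lying on the carousel and none on the bench. Turn the hob knob clockwise from off to the fourth click, and do not knock over or shove the other things on the bench.

Things in the scene. Friction and masses are not known exactly. Their poses are not given: they have to be found in the camera images.
- carousel_axis (a point): Ingredient carousel: wooden revolving tray, 316 mm across, on a fixed black base plate 370 mm wide, 6 mm thick. Point on the turning axis, 6 mm above the bench, axes as the world's. The wooden floor lies 26 mm above the bench, with an 8 mm high lip (150 to 158 mm from the axis), 8 mm high dividers into three trays of 120 degrees, and a centre knob 34 mm wide, 46 mm high. The other two trays' contents are stuck down.
- carousel_mark (a point): Top of the red finger post, turning with the carousel; it and a red strip on the lip mark the middle of the dark-chocolate tray. Six upright finger posts (18 mm thick, tops 80 mm above the bench) stand on the rim 158 mm from the axis, 60 degrees apart: this red one and five of steel. Push a post sideways, moving round the axis, to turn the carousel.
- carousel_front (a point): The white front mark on the fixed base plate, 174 mm from the axis straight towards the robot's side of the bench (world -x), 6 mm above the bench. The tray faces front when the red post stands in line with it.
- carousel (a joint): Angle the carousel has turned since the start, rad, counter-clockwise from above positive (not its absolute direction: see carousel_mark). It turns either way without stops, about 1.5 N at the rim, and stays where it is left.
- scale_pan (a joint): How far the pan of the spring scale has sunk, m: 0 empty, 0.006 for each 50 g, 0.030 at 250 g, a stop at 0.044. Spring 82 N/m. It turns the red pointer of the round white dial (110 mm, sloping, in front of the pan towards the robot, below 80 mm): at 0 it points away from the robot, and turns clockwise, one black tick per 50 g, with a green band round 250 g.
- pan_floor (a point): Centre of the steel pan's inner floor (108 mm above the bench when empty; it sinks with the pan). Axes with the scale: x along the pan's 128 mm inside, y along its 192 mm inside, z up. Lip 8 mm above the floor, 4 mm thick. The scale's white body below the pan is 170 x 180 mm.
- hob_knob (a joint): Knob of the electric hob, rad: 0 off, grows clockwise from above, clicks into place every 30 degrees (0.524 rad), stop at 6 clicks (3.14). Four clicks = 2.094. Let go, it springs to the nearest click; about 0.04 N m turns it.
- hob_knob_grip (a point): On the knob's axis, 7 mm below the top of its upright grip bar (42 mm along its x, 14 mm thick along y); below it a disc 44 mm wide, its top 23 mm under this point. Turns with the knob. The white line on the bar points to its -x: to the red off mark when off, then to one of six white ticks per click. The hob is a flat steel box 340 x 280 x 50 mm, black glass top; knob at its near left corner, a 95 mm high saucepan (fixed) behind.
- choc1_mid (a point): Centre of a dark chocolate block, 46 (its x) x 28 (y) x 30 mm (z), about 50 g (up to 4 % off). Starts in the red-marked tray of the carousel, long side towards the axis. May be absent.
- choc2_mid (a point): Centre of a dark chocolate block, 46 (its x) x 28 (y) x 30 mm (z), about 50 g (up to 4 % off). Starts in the red-marked tray of the carousel, long side towards the axis. May be absent.
- choc3_mid (a point): Centre of a dark chocolate block, 46 (its x) x 28 (y) x 30 mm (z), about 50 g (up to 4 % off). Starts in the red-marked tray of the carousel, long side towards the axis. May be absent.
- choc4_mid (a point): Centre of a dark chocolate block, 46 (its x) x 28 (y) x 30 mm (z), about 50 g (up to 4 % off). Starts in the red-marked tray of the carousel, long side towards the axis. May be absent.
- choc5_mid (a point): Centre of a dark chocolate block, 46 (its x) x 28 (y) x 30 mm (z), about 50 g (up to 4 % off). Starts in the red-marked tray of the carousel, long side towards the axis. May be absent.
- choc6_mid (a point): Centre of a dark chocolate block, 46 (its x) x 28 (y) x 30 mm (z), about 50 g (up to 4 % off). Starts in the red-marked tray of the carousel, long side towards the axis. May be absent.
- choc7_mid (a point): Centre of a dark chocolate block, 46 (its x) x 28 (y) x 30 mm (z), about 50 g (up to 4 % off). May lie on the scale pan at the start. May be absent.
- choc8_mid (a point): Centre of a dark chocolate block, 46 (its x) x 28 (y) x 30 mm (z), about 50 g (up to 4 % off). May lie on the scale pan at the start. May be absent.
- syrup: Bystander: brown syrup bottle, white cap, 62 wide, 170 tall mm. Origin at the middle of its underside.
- compote: Bystander: amber jar with steel lid, 72 wide, 85 tall mm. Origin at the middle of its underside.
- sugar_tub: Bystander: yellow tub with white lid, 116 wide, 141 tall mm. Origin at the middle of its underside.
- berry_tub: Bystander: small pale tub of red berries, 84 wide, 64 tall mm. Origin at the middle of its underside.
- extract: Bystander: small dark bottle, red cap, 38 wide, 85 tall mm. Origin at the middle of its underside.
- gelatine_box: Bystander: white carton 40 x 75 x 100 tall mm. Origin at the middle of its underside.
Things that resemble listed ones, but are neither listed nor needed, are in the scene too. What is shaped like the part that bears choc6_mid but purple or turquoise is not meant.

How it is judged:
On the way, in this order (a step that is already met when the one before it is completed fails the run):
1. the red-marked tray faces front (red post within 11 degrees of the front mark) (y of carousel_mark in the frame of carousel_axis between -0.031 and 0.031 m and x of carousel_mark in the frame of carousel_axis below -0.1 m), for 0.3 s.
2. the scale pan rests at 250 g (sunk 30 mm, within 2.8 mm) (value of joint scale_pan between 0.0272 and 0.0328 m and velocity of joint scale_pan between -0.01 and 0.01 m/s), for 0.3 s.
At the end, for the whole second after the job is handed in: The red-marked tray faces front (red post within 31 mm sideways of the front line) and is still; the pan rests at 30 mm, within 2.8 mm (pointer on the green band); the hob knob is at its fourth click (2.094 rad within 0.15); every chocolate block lies in the scale pan or on the carousel (all of step 1 and all of step 2 and value of joint hob_knob between 1.944 and 2.244 rad and velocity of joint carousel between -0.05 and 0.05 rad/s and ((x of choc1_mid in the frame of pan_floor between -0.068 and 0.068 m and y of choc1_mid in the frame of pan_floor between -0.1 and 0.1 m and z of choc1_mid in the frame of pan_floor between 0.005 and 0.06 m) or (horizontal distance between choc1_mid and carousel_axis below 0.158 m and height (world z) of choc1_mid between 0.034 and 0.08 m)) and ((x of choc2_mid in the frame of pan_floor between -0.068 and 0.068 m and y of choc2_mid in the frame of pan_floor between -0.1 and 0.1 m and z of choc2_mid in the frame of pan_floor between 0.005 and 0.06 m) or (horizontal distance between choc2_mid and carousel_axis below 0.158 m and height (world z) of choc2_mid between 0.034 and 0.08 m)) and ((x of choc3_mid in the frame of pan_floor between -0.068 and 0.068 m and y of choc3_mid in the frame of pan_floor between -0.1 and 0.1 m and z of choc3_mid in the frame of pan_floor between 0.005 and 0.06 m) or (horizontal distance between choc3_mid and carousel_axis below 0.158 m and height (world z) of choc3_mid between 0.034 and 0.08 m)) and ((x of choc4_mid in the frame of pan_floor between -0.068 and 0.068 m and y of choc4_mid in the frame of pan_floor between -0.1 and 0.1 m and z of choc4_mid in the frame of pan_floor between 0.005 and 0.06 m) or (horizontal distance between choc4_mid and carousel_axis below 0.158 m and height (world z) of choc4_mid between 0.034 and 0.08 m)) and ((x of choc5_mid in the frame of pan_floor between -0.068 and 0.068 m and y of choc5_mid in the frame of pan_floor between -0.1 and 0.1 m and z of choc5_mid in the frame of pan_floor between 0.005 and 0.06 m) or (horizontal distance between choc5_mid and carousel_axis below 0.158 m and height (world z) of choc5_mid between 0.034 and 0.08 m)) and ((x of choc6_mid in the frame of pan_floor between -0.068 and 0.068 m and y of choc6_mid in the frame of pan_floor between -0.1 and 0.1 m and z of choc6_mid in the frame of pan_floor between 0.005 and 0.06 m) or (horizontal distance between choc6_mid and carousel_axis below 0.158 m and height (world z) of choc6_mid between 0.034 and 0.08 m)) and ((x of choc7_mid in the frame of pan_floor between -0.068 and 0.068 m and y of choc7_mid in the frame of pan_floor between -0.1 and 0.1 m and z of choc7_mid in the frame of pan_floor between 0.005 and 0.06 m) or (horizontal distance between choc7_mid and carousel_axis below 0.158 m and height (world z) of choc7_mid between 0.034 and 0.08 m)) and ((x of choc8_mid in the frame of pan_floor between -0.068 and 0.068 m and y of choc8_mid in the frame of pan_floor between -0.1 and 0.1 m and z of choc8_mid in the frame of pan_floor between 0.005 and 0.06 m) or (horizontal distance between choc8_mid and carousel_axis below 0.158 m and height (world z) of choc8_mid between 0.034 and 0.08 m))); the robot touches nothing.
It fails at once if another thing on the bench is knocked over (angle between any of syrup, compote, sugar_tub, berry_tub, extract, gelatine_box's own z axis and vertical above 0.6 rad).
It fails at once if another thing on the bench is shoved more than 50 mm (distance of any of syrup, compote, sugar_tub, berry_tub, extract, gelatine_box from where it was at the start of the episode above 0.05 m).
Of choc1, choc2, choc3, choc4, choc5, choc6 only 4 to 6 are there at a start; the rules pass over those that are not, and their reading is None.
Of choc7, choc8 only 1 to 2 are there at a start; the rules pass over those that are not, and their reading is None.
At some moment in a run one of choc1, choc2, choc3, choc4, choc5, choc6 may be knocked a few centimetres aside while the robot is not near it.
Once in a run the grip may slacken for a moment while it holds something.
It also fails if it takes over 208 s, if anything falls off the work surface, if the arm or the gripper's body presses on something with over 40 N, if the wrist force passes 120 N, or if a joint passes its speed limit or range.

### The arm

A 7-joint arm with a two-finger parallel gripper is mounted at the origin on the work surface. World frame = base frame: x ahead of the robot, y to its left, z up, the work surface at z = 0. Lengths are in m, angles in rad, forces in N, time in s.
With the tool pointing down it reaches from about 0.4 to 0.85 m from the base axis. Payload 4.5 kg.
Tool frame: the origin (TCP) lies at the very end of the fingers, on their centre line; the grasp point (between the pads) lies 19 mm behind it; z points along the fingers, y is the direction in which the jaws open and shut (so a half turn about z gives the same grasp; the last joint's range is limited). The gripper opens to 88 mm and grips with 3 to 60 N. Pads are 18 mm wide; open, the fingers measure 123 mm over their backs; the gripper's body (75 mm by 187 mm) begins 45 mm behind the grasp point.
Start: joints at [-1.28, 0.689, -0.195, 1.565, 0.157, 0.902, -0.215], TCP at [0.159, 0.605, 0.239] pointing down, gripper open.
Joint ranges: [-3.01, 3.01], [-0.46, 2.08], [-1.47, 1.51], [0.13, 2.56], [-1, 4.14], [0.04, 2.09], [-2.66, 2.66]. Speed limits (rad/s): [2.57, 2.57, 3.14, 3.14, 3.14, 3.14, 3.14].

### API

Orientations are given as a unit quaternion [x, y, z, w].
In Python, from plant import telemetry, imaging, r gives the robot as it stands.
- The arm moves only by the shell command python3 -m creep 'ROWS' [FORCE]. ROWS is JSON, a list of rows, each a list of 5 numbers: the closure in counts, from 0 (fully open) to 255 (shut), then the shift along the tool's x, y, z in m, then the turn about the tool's z in degrees. In form: [[fingers, x, y, z, yaw], ...]. A call has 1 to 10 rows; each row is the pose to reach, as a shift and turn from the pose commanded when the call began, along the tool's axes at that moment; what a row does not reach only later rows make up. A row lasts 1/8 s, in which the tool goes at most 62.5 mm and 10.7 degrees, less where a joint would pass 70% of its speed; a pose out of reach is approached as far as the arm can. A call with a gripper value outside its range is refused whole. The fingers move at their own pace and stop on an object; FORCE is the grip in N (left out, the last holds). Time passes only in rows, so rows that repeat a pose let the fingers close. It gives the time, the measured TCP pose, the force and the opening at its end, in the units of the state.
- telemetry.get_state(): the state, without advancing time (a new reading comes with each control period).
- imaging.snapshot(name): name is "scene" or "top" or "wrist"; returns a dict with "image" (480x640x3 uint8, blue, green, red), "camera_matrix" (3x3 intrinsics, pixels), "distortion" ([k1, k2, p1, p2, k3] as OpenCV has them; the pictures are not rectified), "R" (3x3) and "t" (3): a world point X has camera coordinates R X + t; the wrist camera has in their place "hand_eye" (4x4, takes a point from camera to tool coordinates, whose origin is the TCP and whose axes are the flange's). Camera axes: x right, y down, z forward; pixel columns grow to the right and rows downward; lengths in m; the calibration is good to about 2 mm. A picture is of the moment at which its call begins: read the wrist's pose just before it. There is no depth.
- r.finish_job(): hands the job in, once; it reports no verdict.
Trained networks look in a picture, given as the dict that the camera call returned (one of the last four; its "shot" number tells which), for a name from the list of things; names that differ only in an ending like _2 or _b are one class to them, and where a whole thing is asked for, a point or a joint stands for the part that bears it (a point fixed in the world has none). Each returns a list of dicts, best first, with "score" (0 to 1); they miss things now and then, are a little off and sometimes report something else, mostly with a low value. They report only what shows in the picture. A call takes as long as a camera call. They do not tell look-alikes from the thing itself.
- imaging.boxes_of(picture, target): "rect" ([left, top, right, bottom] in pixels, round what is visible of it).
- imaging.trace(picture, target): "pixels" (480x640 bool, what is visible of it) and "rect" ([left, top, right, bottom] in pixels, round what is visible of it).
- imaging.place_of(picture, target): "location" ([row, column] in pixels: a listed point, or the origin of a listed thing).
The state is a dict: "clock": time; "q": joint angles; "qd": joint speeds; "joint_torque": joint torques, N m; "tool_pos": TCP position; "eef_rot": TCP orientation; "contact_force": force on the tool from outside, world axes, zero at the start; "moment": the same for the moment, N m; "opening": opening from 0.0 (shut) to 1.0 (fully open).
Only numpy, scipy, OpenCV 4.12 (cv2) and the standard library are available. Lean on these libraries where they do the work, as an engineer would, in place of code of your own. Each camera call takes 0.05 s, during which the arm holds its last target.

## Working session

There is one attempt and no reset: what is moved stays moved. The work goes in short steps, Python scripts to look and compute and a shell command to move; the robot and the scene stay as the last step left them, time stands still between calls to the robot, and variables do not carry over. Pictures are saved under pics/ and viewed, and the job is handed in when it is done.

```bash
ls; mkdir -p pics; cat > h.py <<'E'
import numpy as np, cv2
from plant import telemetry, imaging, r
from scipy.spatial.transform import Rotation as Ro
def snap(n,f=None):
    s=telemetry.get_state(); p=imaging.snapshot(n); p['st']=s
    if f: cv2.imwrite('pics/'+f+'.png',p['image'])
    return p
def RT(p):
    if 'R' in p: return np.array(p['R']),np.array(p['t'])
    s=p['st']; T=np.eye(4); T[:3,:3]=Ro.from_quat(s['eef_rot']).as_matrix(); T[:3,3]=s['tool_pos']
    M=np.linalg.inv(T@np.array(p['hand_eye'])); return M[:3,:3],M[:3,3]
def ray(p,u,v):
    R,t=RT(p); K=np.array(p['camera_matrix']); d=np.array(p['distortion'],float)
    x=cv2.undistortPoints(np.array([[[u,v]]],float),K,d)[0,0]
    return -R.T@t, R.T@np.array([x[0],x[1],1.])
def atz(p,u,v,z):
    o,d=ray(p,u,v); return o+d*(z-o[2])/d[2]
def proj(p,X):
    R,t=RT(p); rv=cv2.Rodrigues(R)[0]
    return cv2.projectPoints(np.array(X,float).reshape(-1,1,3),rv,t,np.array(p['camera_matrix']),np.array(p['distortion'],float))[0].reshape(-1,2)
def tri(a,ua,b,ub):
    A=[];B=[]
    for p,u in((a,ua),(b,ub)):
        o,d=ray(p,*u); d/=np.linalg.norm(d); P=np.eye(3)-np.outer(d,d);A.append(P);B.append(P@o)
    return np.linalg.solve(A[0]+A[1],B[0]+B[1])
E
python3 - <<'E'
from h import *
a=snap('scene','s0');b=snap('top','t0');c=snap('wrist','w0')
print(c['st'])
for p in(a,b,c): print(p['camera_matrix'],p['distortion'],RT(p))
E
```

```text
pics
{'clock': 0.1, 'q': array([-1.2802053 ,  0.6898681 , -0.19452411,  1.56622107,  0.15733118,
        0.90251038, -0.21508032]), 'qd': array([ 0.00028983, -0.00116971, -0.00112717, -0.00264411,  0.00099844,
        0.00116109, -0.00069995]), 'joint_torque': array([-3.07631999e-03, -5.28509331e+01, -1.27148386e+00, -1.53839189e+01,
       -5.25794306e-02,  1.98325979e-03,  4.63708739e-05]), 'tool_pos': array([0.15864277, 0.60395404, 0.23801538]), 'eef_rot': array([ 1.27985414e-01,  9.91775722e-01, -8.05767432e-04, -3.16580932e-05]), 'contact_force': array([ 0.22210043, -0.19558438, -0.74878626]), 'moment': array([ 0.06487398,  0.05303324, -0.03011283]), 'opening': 1.002843796743659}
[[535.52622523   0.         328.63271228]
 [  0.         535.52622523 234.12424544]
 [  0.           0.           1.        ]] [0.0471898 0.        0.        0.        0.       ] (array([[-0.82226874,  0.56902229, -0.00936781],
       [ 0.3223    ,  0.4520486 , -0.83172999],
       [-0.46903819, -0.68692481, -0.55510132]]), array([ 0.43982424, -0.08578017,  1.5824145 ]))
[[449.67069012   0.         317.92228408]
 [  0.         449.67069012 240.29235461]
 [  0.           0.           1.        ]] [-0.02039371  0.          0.          0.          0.        ] (array([[-0.00817536, -0.99960847, -0.02675931],
       [-0.98398501,  0.012807  , -0.17779058],
       [ 0.17806368,  0.02487726, -0.98370445]]), array([0.02550237, 0.51643396, 1.07041717]))
[[400.50873884   0.         325.11019325]
 [  0.         400.50873884 245.98842012]
 [  0.           0.           1.        ]] [-0.01789158  0.          0.          0.          0.        ] (array([[ 0.25360952,  0.96730541, -0.00156358],
       [ 0.92395455, -0.24176461,  0.29640826],
       [ 0.2863393 , -0.07661664, -0.95506005]]), array([-0.62355772, -0.0407462 ,  0.39149016]))
```

View pics/s0.png

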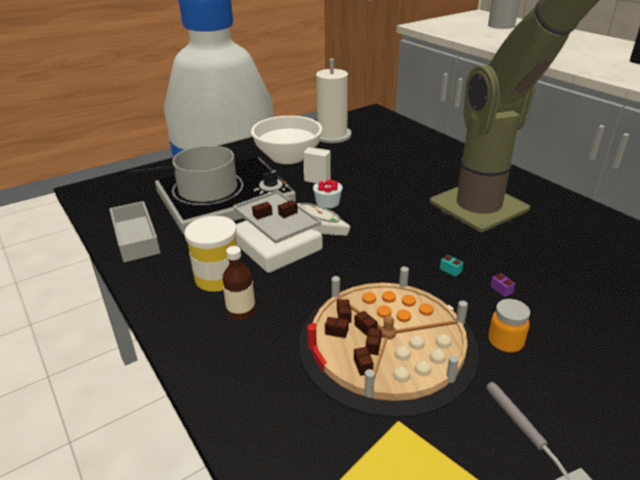

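View pics/t0.png

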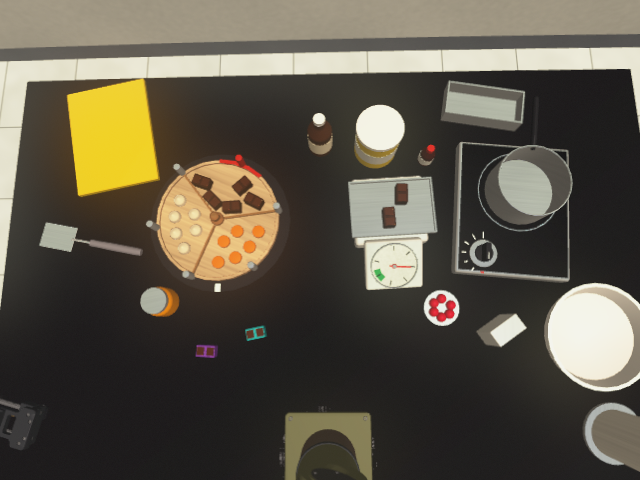

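View pics/w0.png

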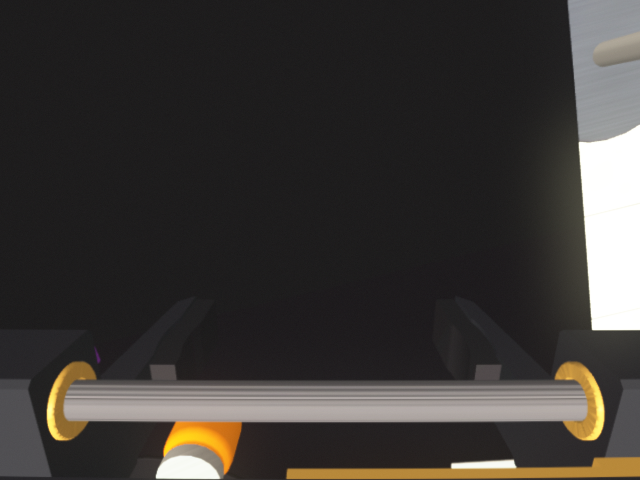

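Top view: the red post is at (239,160) and the front mark at (217,287). Five dark blocks sit in the tray, at (202,183), (242,186), (254,201), (232,207) and (212,200). Two more are on the pan, at (401,193) and (389,217), and the pointer is at about 100 g, so three blocks are needed. The look-alikes are the purple block at (206,351) and the turquoise one at (256,333), both on the bench.

```bash
python3 - <<'E'
from h import *
np.set_printoptions(precision=4,suppress=True)
a=snap('scene');b=snap('top','t1')
for n,z in [('carousel_axis',.006),('carousel_mark',.08),('carousel_front',.006),('pan_floor',.096),('hob_knob_grip',.07),('choc1_mid',.041),('syrup',0),('compote',0),('sugar_tub',0),('berry_tub',0),('extract',0),('gelatine_box',0)]:
    print(n)
    for q,nm in((b,'top'),(a,'scene')):
        for d in imaging.place_of(q,n)[:8]:
            if d['score']<.3: continue
            v,u=d['location']; print('  ',nm,round(d['score'],2),round(u),round(v),atz(q,u,v,z))
cv2.imwrite('pics/c1.png',cv2.resize(b['image'][140:300,140:500],None,fx=2.2,fy=2.2,interpolation=cv2.INTER_CUBIC))
E
```

```text
carousel_axis
carousel_mark
   top 0.73 239 156 [0.7289 0.2163 0.08  ]
   top 0.55 422 161 [ 0.7063 -0.2407  0.08  ]
   scene 0.84 314 326 [0.7216 0.2205 0.08  ]
carousel_front
   top 0.72 214 286 [0.4094 0.2865 0.006 ]
   scene 0.91 446 307 [0.4045 0.2743 0.006 ]
pan_floor
   top 0.74 231 206 [0.5953 0.2288 0.096 ]
   top 0.73 387 207 [ 0.5864 -0.1477  0.096 ]
   scene 0.9 276 212 [ 0.5789 -0.1702  0.096 ]
hob_knob_grip
   top 0.82 490 253 [ 0.477  -0.3942  0.07  ]
   top 0.72 488 328 [ 0.3004 -0.3764  0.07  ]
   scene 0.52 271 175 [ 0.4658 -0.4023  0.07  ]
choc1_mid
   top 0.68 253 201 [0.6216 0.1859 0.041 ]
   scene 0.7 345 312 [0.6212 0.1879 0.041 ]
   scene 0.31 241 309 [0.7991 0.052  0.041 ]
syrup
   top 0.68 323 147 [0.7804 0.0044 0.    ]
   scene 0.57 240 314 [ 0.7883  0.0203 -0.    ]
compote
   top 0.94 164 304 [0.3646 0.4149 0.    ]
   scene 0.78 505 337 [0.3653 0.4059 0.    ]
sugar_tub
   top 0.7 375 146 [ 0.7793 -0.1339  0.    ]
   scene 0.81 222 279 [ 0.7678 -0.1187  0.    ]
berry_tub
   top 0.84 437 307 [ 0.3517 -0.2758  0.    ]
   scene 0.9 327 203 [ 0.3549 -0.2676  0.    ]
extract
   top 0.7 426 162 [ 0.7342 -0.2672  0.    ]
   top 0.3 214 288 [0.4052 0.2876 0.    ]
gelatine_box
   top 0.73 492 328 [ 0.2977 -0.4095  0.    ]
   scene 0.91 316 181 [ 0.3056 -0.4047  0.    ]
```

View pics/c1.png

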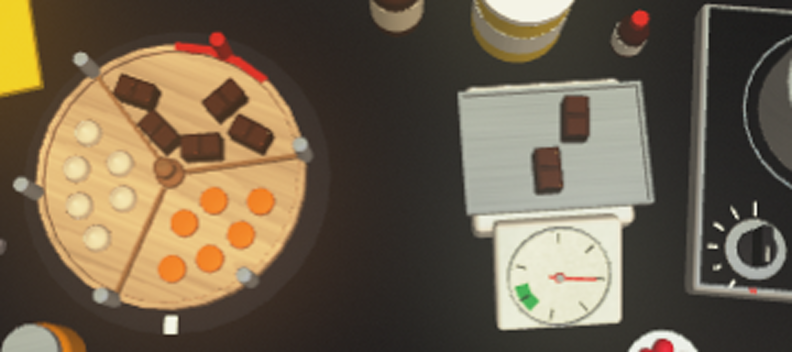

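```bash
cat > fit.py <<'E'
from h import *
from scipy.optimize import least_squares
def model(x,y,th):
    k=th+np.arange(6)*np.pi/3
    return np.c_[x+.158*np.cos(k),y+.158*np.sin(k),np.full(6,.08)]
E
python3 - <<'E'
from fit import *
a=snap('scene');b=snap('top')
tp=np.array([[80,60],[217,40],[301,146],[20,184],[100,295],[245,272]])/2.2+140
sp=np.array([[311,325],[335,279],[404,268],[462,304],[453,360],[369,373]],float)
def f(v,out=False):
    M=model(*v);r=[]
    for q,o in((b,tp),(a,sp)):
        P=proj(q,M); D=P[None]-o[:,None]; i=np.linalg.norm(D,axis=2).argmin(1); r.append((P[i]-o).ravel())
    return np.concatenate(r)
s=least_squares(f,[.583,.28,-.4],loss='soft_l1')
print(s.x,np.degrees(s.x[2]),f(s.x).round(1)); M=model(*s.x);print(M[0])
fr=[[s.x[0]-.174,s.x[1],.006]];print(proj(b,fr),proj(a,fr))
v=b['image'].copy()
for P in proj(b,np.r_[M,fr,[[s.x[0],s.x[1],.072]]]): cv2.circle(v,tuple(int(t) for t in P),2,(0,255,0),1)
cv2.imwrite('pics/c2.png',cv2.resize(v[120:320,120:400],None,fx=2.8,fy=2.8))
E
```

```text
[ 0.57947375  0.27717649 -0.39456451] -22.606881269915156 [ 0.1 -1.3 -0.  -1.1 -0.5 -1.3  0.  -0.6  0.  -0.5 -0.8  0.8  0.2  0.8
  0.2 -1.3  0.1  0.   0.6 -1.5  0.1 -2.6  0.1 -1.3]
[0.72533367 0.21644031 0.08      ]
[[217.76367475 287.39346241]] [[447.0073219  308.18070537]]
```

View pics/c2.png

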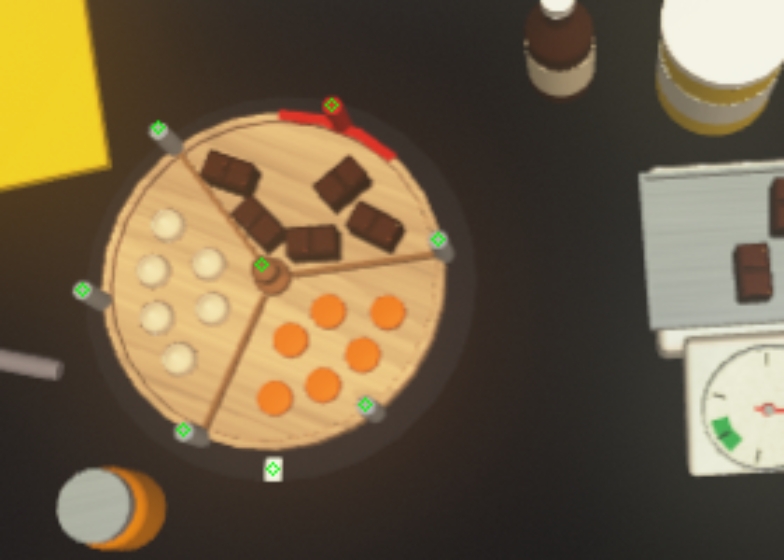

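```bash
cat > go.py <<'E'
import sys
from h import *
# usage: go.py x y z [x y z ...] -> tool-frame shifts from the present measured pose
s=telemetry.get_state(); R=Ro.from_quat(s['eef_rot']).as_matrix(); p=np.array(s['tool_pos'])
h=np.degrees(np.arctan2(R[1,0],R[0,0]))
print('t',s['clock'],'tcp',p.round(4),'xhead',round(h,1),'open',round(s['opening'],3),'F',np.round(s['contact_force'],1),'q',np.round(s['q'],2))
v=[float(t) for t in sys.argv[1:]]
for i in range(0,len(v)-2,3): print(v[i:i+3],(R.T@(np.array(v[i:i+3])-p)).round(4))
E
python3 -m creep '[[255,-0.645,-0.162,0,-14.7],[255,-0.645,-0.162,0,-14.7],[255,-0.645,-0.162,0,-14.7],[255,-0.645,-0.162,0,-14.7],[255,-0.645,-0.162,0,-14.7],[255,-0.645,-0.162,0,-14.7],[255,-0.645,-0.162,0,-14.7],[255,-0.645,-0.162,0,-14.7],[255,-0.645,-0.162,0,-14.7],[255,-0.645,-0.162,0,-14.7]]' 30; python3 go.py .742 .283 .055
```

```text
clock: 2.8
tool_pos: [0.708, 0.3021, 0.2388]
eef_rot: [0.0, 1.0, 0.0, 0.0]
contact_force: [0.3, 0.7, 0.2]
opening: 0.004
t 2.8 tcp [0.708  0.3021 0.2388] xhead 180.0 open 0.004 F [0.3 0.7 0.2] q [-0.35  0.93 -0.31  1.02  0.26  1.23  0.95]
[0.742, 0.283, 0.055] [-0.034  -0.0191  0.1838]
```

```bash
python3 -m creep '[[255,-0.034,-0.019,0.05,0],[255,-0.034,-0.019,0.1,0],[255,-0.034,-0.019,0.15,0],[255,-0.034,-0.019,0.184,0],[255,-0.034,-0.019,0.184,0],[255,-0.034,-0.019,0.184,0]]'; python3 - <<'E'
from h import *
p=snap('top','t2'); cv2.imwrite('pics/c3.png',cv2.resize(p['image'][100:330,100:400],None,fx=2.6,fy=2.6))
import math
ax,ay=.5795,.2772
for r_ in [.163]:
    for d in range(0,-172,-15): print(d,round(ax+r_*math.cos(math.radians(d)),3),round(ay+r_*math.sin(math.radians(d)),3))
E
python3 go.py
```

```text
clock: 3.55
tool_pos: [0.7415, 0.2849, 0.0566]
eef_rot: [0.0, 1.0, 0.001, 0.001]
contact_force: [-0.0, -0.0, -0.3]
opening: 0.006
0 0.743 0.277
-15 0.737 0.235
-30 0.721 0.196
-45 0.695 0.162
-60 0.661 0.136
-75 0.622 0.12
-90 0.58 0.114
-105 0.537 0.12
-120 0.498 0.136
-135 0.464 0.162
-150 0.438 0.196
-165 0.422 0.235
t 3.6 tcp [0.7419 0.2851 0.0573] xhead 180.0 open 0.006 F [ 0.5 -0.8 -0.2] q [-0.32  1.15 -0.28  1.04  0.31  0.99  0.96]
```

View pics/c3.png

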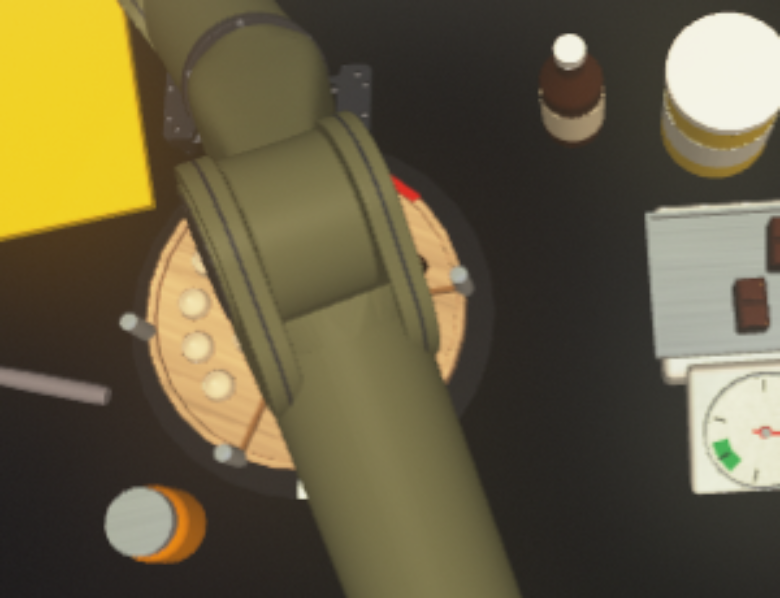

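```bash
python3 -m creep '[[255,0.0015,-0.033,0.002,0],[255,0.0075,-0.058,0.002,0],[255,0.017,-0.082,0.002,0],[255,0.031,-0.104,0.002,0],[255,0.047,-0.123,0.002,0],[255,0.067,-0.140,0.002,0],[255,0.0885,-0.153,0.002,0],[255,0.112,-0.163,0.002,0],[255,0.137,-0.169,0.002,0],[255,0.1625,-0.171,0.002,0]]'; python3 go.py .5795 .1142 .055; python3 - <<'E'
from h import *
snap('scene','s3')
E
```

```text
clock: 4.85
tool_pos: [0.5815, 0.1154, 0.0558]
eef_rot: [0.0, 1.0, 0.002, 0.005]
contact_force: [2.8, 4.6, -0.4]
opening: 0.004
t 4.85 tcp [0.5815 0.1154 0.0558] xhead 179.9 open 0.004 F [ 2.8  4.6 -0.4] q [-0.14  0.91 -0.23  1.8   0.4   0.47  0.92]
[0.5795, 0.1142, 0.055] [ 0.002  -0.0012  0.0008]
```

View pics/s3.png

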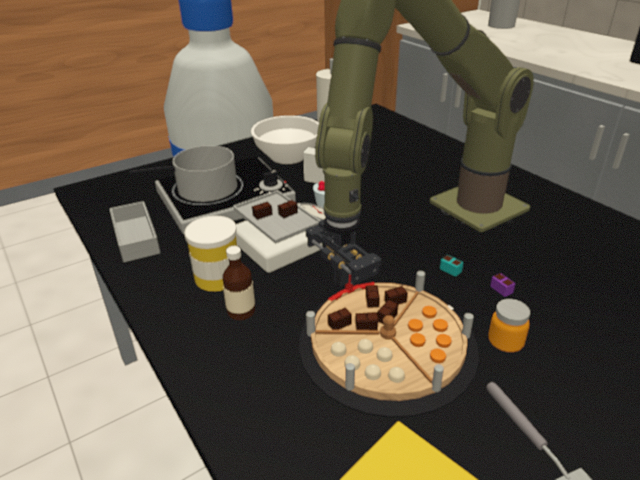

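```bash
python3 -m creep '[[255,0.023,0.002,0,0],[255,0.045,0.0065,0,0],[255,0.066,0.014,0,0],[255,0.0865,0.025,0,0],[255,0.105,0.038,0,0],[255,0.121,0.054,0,0],[255,0.135,0.072,0,0],[255,0.1465,0.092,0,0],[255,0.155,0.113,0,0],[255,0.159,0.128,0,0]]'; python3 go.py; python3 - <<'E'
from h import *
snap('scene','s4');p=snap('top','t4')
E
```

```text
clock: 6.15
tool_pos: [0.4204, 0.2429, 0.0539]
eef_rot: [-0.0, 1.0, 0.001, 0.002]
contact_force: [2.0, -1.6, -0.7]
opening: 0.004
t 6.15 tcp [0.4204 0.2429 0.0539] xhead -180.0 open 0.004 F [ 2.  -1.6 -0.7] q [-0.57  0.85 -0.08  2.12  0.33  0.19  0.62]
```

View pics/s4.png

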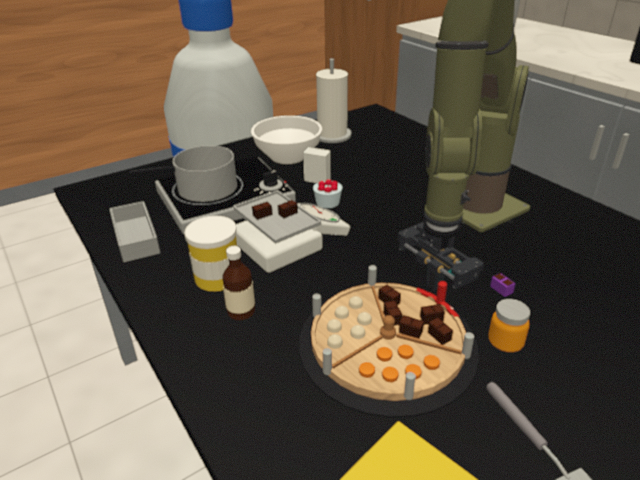

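View pics/t4.png

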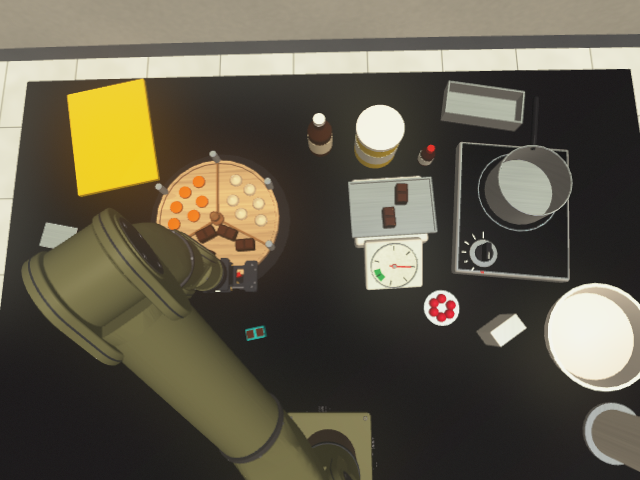

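```bash
python3 - <<'E'
from fit import *
a=snap('scene')
o=np.array([[441,283],[372,267],[317,295],[327,352],[410,375],[469,335]],float)
def f(v):
    P=proj(a,model(.5795,.2772,v[0]));D=P[None]-o[:,None];i=np.linalg.norm(D,axis=2).argmin(1);return (P[i]-o).ravel()
s=least_squares(f,[-2.9]);print(np.degrees(s.x),f(s.x).round(1));print(model(.5795,.2772,s.x[0])[0])
E
```

```text
[-176.25490162] [ 0.9 -0.5 -0.2 -0.4 -1.1  0.4 -0.2 -1.7  0.2 -0.8 -0.3 -0.8]
[0.42183741 0.26687979 0.08      ]
```

```bash
python3 -m creep '[[255,0.001,0.005,0,0],[255,0.0015,0.010,0,0],[255,0.0015,0.010,0,0],[255,0,-0.01,0,0],[255,0,-0.02,0,0],[255,0,-0.02,-0.06,0],[255,0,-0.05,-0.12,0],[0,0,-0.11,-0.18,0],[0,0,-0.17,-0.2,0],[0,0,-0.22,-0.2,0]]'; python3 go.py; python3 - <<'E'
from h import *
snap('scene','s5');p=snap('top','t5');cv2.imwrite('pics/c5.png',cv2.resize(p['image'][140:310,130:310],None,fx=3.5,fy=3.5,interpolation=cv2.INTER_CUBIC))
for n in['choc1_mid','carousel_mark']:
  for d in imaging.place_of(p,n):
    v,u=d['location'];print(n,round(d['score'],2),round(u),round(v),atz(p,u,v,.041 if n[1]=='h' else .08).round(4))
E
```

```text
clock: 7.55
tool_pos: [0.4191, 0.03, 0.2526]
eef_rot: [0.0, 1.0, 0.0, 0.002]
contact_force: [0.6, -0.8, 0.2]
opening: 0.316
t 7.55 tcp [0.4191 0.03   0.2526] xhead 180.0 open 0.316 F [ 0.6 -0.8  0.2] q [ 0.06  0.42 -0.35  2.13  0.24  0.63  1.11]
choc1_mid 0.83 186 248 [0.5013 0.3517 0.041 ]
choc1_mid 0.58 208 231 [0.5452 0.2988 0.041 ]
choc1_mid 0.53 489 253 [ 0.4799 -0.4008  0.041 ]
carousel_mark 0.83 210 277 [0.4238 0.2777 0.08  ]
```

View pics/c5.png

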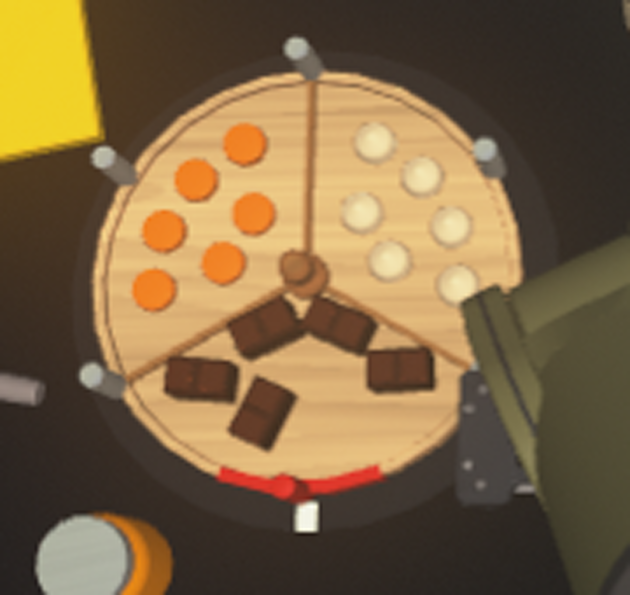

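View pics/s5.png

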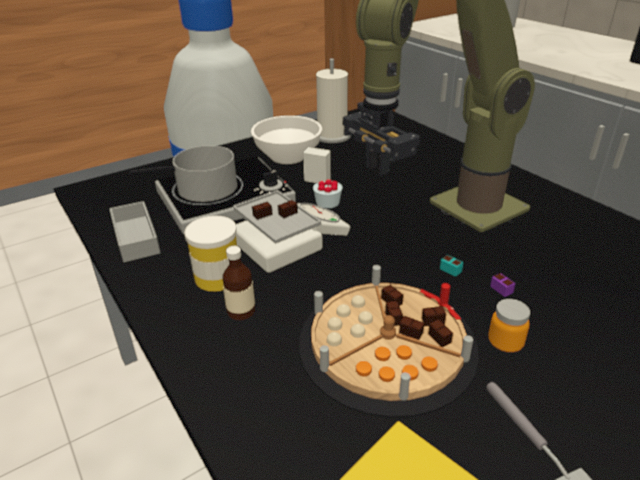

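```bash
cat > blk.py <<'E'
from h import *
from scipy.optimize import minimize
def corners(x,y,th,z):
    c,s=np.cos(th),np.sin(th);o=[]
    for dz in(-.015,.015):
        for a,b in((.023,.014),(.023,-.014),(-.023,-.014),(-.023,.014)): o.append([x+c*a-s*b,y+s*a+c*b,z+dz])
    return np.array(o)
SC=4
def hullmask(p,v,z,roi):
    P=(proj(p,corners(*v,z))-np.array(roi[:2]))*SC
    m=np.zeros(((roi[3]-roi[1])*SC,(roi[2]-roi[0])*SC),np.uint8)
    cv2.fillConvexPoly(m,cv2.convexHull(P.round().astype(np.int32)),1); return m
def darkmask(img):
    b,g,r_=[img[...,i].astype(int) for i in range(3)]
    return ((r_<105)&(r_>b+8)&(r_>25)).astype(np.uint8)
def fit(p,u,v,z,others=None,half=26,th0s=None):
    roi=[max(0,int(u-half)),max(0,int(v-half)),min(640,int(u+half)),min(480,int(v+half))]
    m=darkmask(p['image'])
    n,l,st,ce=cv2.connectedComponentsWithStats(m)
    lab=l[int(v),int(u)]
    mm=(l==lab)[roi[1]:roi[3],roi[0]:roi[2]].astype(np.uint8)
    mm=cv2.resize(mm*255,None,fx=SC,fy=SC,interpolation=cv2.INTER_LINEAR)>127
    x0=atz(p,u,v,z+.008)[:2]
    def cost(w):
        h=hullmask(p,(w[0]/100,w[1]/100,w[2]),z,roi)>0
        return 1-(h&mm).sum()/max(1,(h|mm).sum())
    best=None
    for th in np.arange(0,np.pi,np.pi/6):
        s=minimize(cost,[x0[0]*100,x0[1]*100,th],method='Nelder-Mead',options=dict(initial_simplex=[[x0[0]*100,x0[1]*100,th],[x0[0]*100+.8,x0[1]*100,th],[x0[0]*100,x0[1]*100+.8,th],[x0[0]*100,x0[1]*100,th+.3]],maxiter=120))
        if best is None or s.fun<best.fun: best=s
    return best.x[0]/100,best.x[1]/100,np.degrees(best.x[2])%180,1-best.fun
E
python3 - <<'E'
from blk import *
p=snap('top'); m=darkmask(p['image'])
cv2.imwrite('pics/m5.png',cv2.resize(m[140:310,130:310]*255,None,fx=3.5,fy=3.5,interpolation=0))
print(-RT(p)[0].T@RT(p)[1])
v=p['image'].copy()
for nm,(x,y) in dict(A=(400,366),B=(340,322),C=(263,327),D=(201,380),E=(264,412)).items():
    f=fit(p,130+x/3.5,140+y/3.5,.041); print(nm,np.round(f,4),'r',np.hypot(f[0]-.5795,f[1]-.2772).round(3))
    cv2.polylines(v,[cv2.convexHull(proj(p,corners(f[0],f[1],np.radians(f[2]),.041)).round().astype(np.int32))],True,(0,255,0))
cv2.imwrite('pics/f5.png',cv2.resize(v[140:310,130:310],None,fx=3.5,fy=3.5,interpolation=0))
E
```

```text
[ 0.31776935 -0.00775063  1.14547365]
A [ 0.5069  0.2064 90.617   0.4898] r 0.101
B [ 0.5394  0.2511 68.1112  0.3127] r 0.048
C [  0.5388   0.3006 120.9511   0.5285] r 0.047
D [ 0.5018  0.3482 79.0351  0.8037] r 0.105
E [  0.4758   0.3024 153.865    0.8123] r 0.107
```

View pics/f5.png

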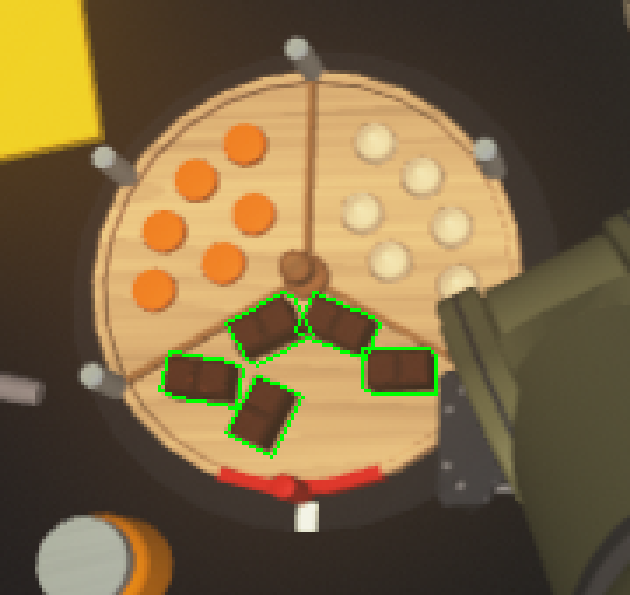

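View pics/m5.png

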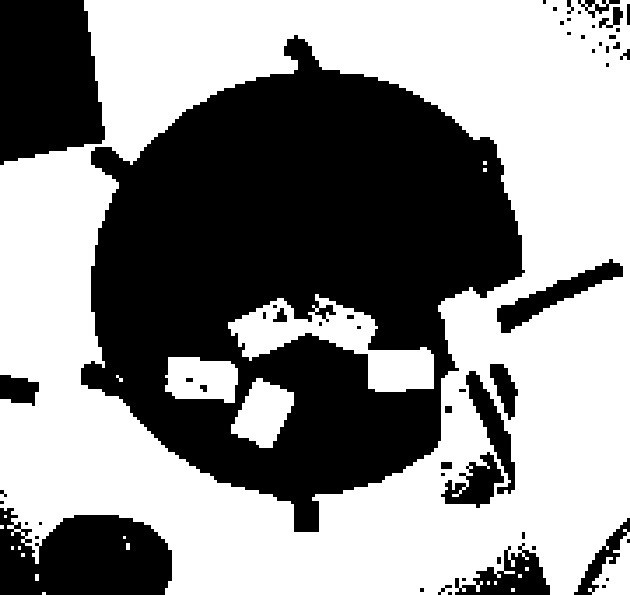

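```bash
python3 -m creep '[[125,-0.02,0.04,0.02,10],[125,-0.045,0.09,0.05,20],[125,-0.07,0.14,0.08,30],[125,-0.088,0.176,0.1,40],[125,-0.088,0.176,0.1,50],[125,-0.088,0.176,0.1,60],[125,-0.088,0.176,0.1,70],[125,-0.088,0.176,0.1,80],[125,-0.088,0.176,0.1,90],[125,-0.088,0.176,0.1,90]]' 20; python3 go.py .507 .206 .037; python3 - <<'E'
from h import *
p=snap('top','t6')
for n,P in dict(a=(459,92),b=(640,82),c=(653,202),d=(468,214)).items():
    print(n,atz(p,140+P[0]/2.2,140+P[1]/2.2,.104).round(4))
cv2.imwrite('pics/c6.png',cv2.resize(p['image'][160:300,340:450],None,fx=4,fy=4,interpolation=cv2.INTER_CUBIC))
w=snap('wrist','w6')
E
```

```text
clock: 9.05
tool_pos: [0.5057, 0.2103, 0.1503]
eef_rot: [0.705, 0.709, -0.001, -0.0]
contact_force: [0.3, -0.6, -0.3]
opening: 0.505
t 9.05 tcp [0.5057 0.2103 0.1503] xhead 90.3 open 0.505 F [ 0.3 -0.6 -0.3] q [-0.58  0.72  0.17  1.89 -0.21  0.54 -0.26]
[0.507, 0.206, 0.037] [-0.0043  0.0014  0.1133]
a [ 0.6484 -0.0566  0.104 ]
b [ 0.6566 -0.2543  0.104 ]
c [ 0.5229 -0.2609  0.104 ]
d [ 0.5124 -0.0634  0.104 ]
```

View pics/c6.png

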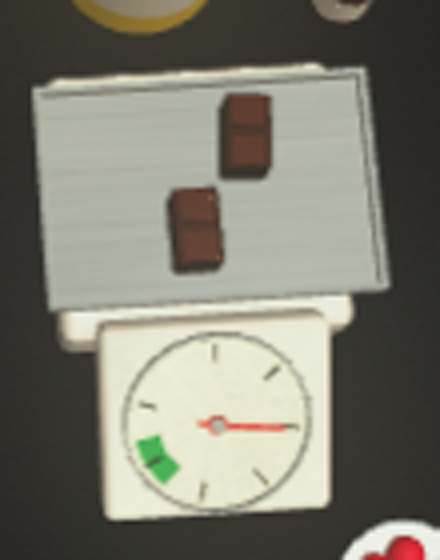

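View pics/w6.png

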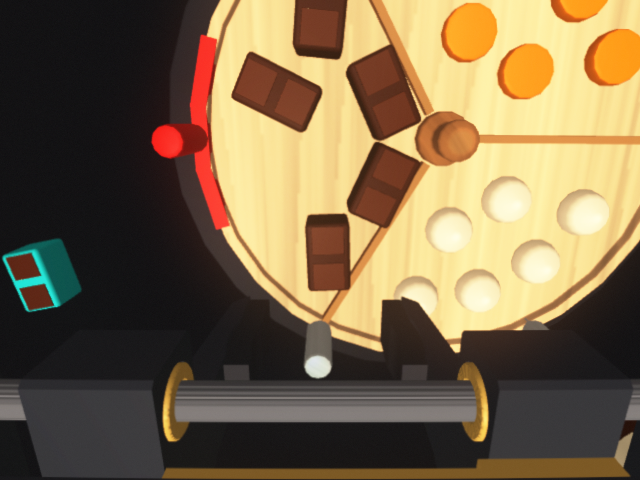

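```bash
python3 - <<'E'
from blk import *
p=snap('top')
for u,v in((401,194),(389,217)): print('pan',np.round(fit(p,u,v,.111),4))
w=snap('wrist')
for u,v in((328,252),):
    print(np.round(fit(w,u,v,.041,half=70),4))
f=(.5069,.2064,90.6)
print(proj(w,corners(f[0],f[1],np.radians(f[2]),.041)).round())
E
```

```text
pan [  0.6134  -0.1808 175.2828   0.8618]
pan [ 5.579000e-01 -1.486000e-01  1.788365e+02  8.510000e-01]
[ 0.5271  0.1805 41.2294  0.224 ]
[[307. 207.]
 [347. 207.]
 [347. 270.]
 [308. 270.]
 [305. 217.]
 [350. 217.]
 [349. 286.]
 [306. 286.]]
```

```bash
python3 -m creep '[[125,-0.004,0.001,0.04,0],[125,-0.004,0.001,0.08,0],[125,-0.004,0.001,0.113,0],[125,-0.004,0.001,0.113,0],[255,-0.004,0.001,0.113,0],[255,-0.004,0.001,0.113,0],[255,-0.004,0.001,0.113,0],[255,-0.004,0.001,0.113,0],[255,-0.004,0.001,0.09,0]]' 20; python3 go.py
```

```text
clock: 10.38
tool_pos: [0.5068, 0.204, 0.0603]
eef_rot: [0.707, 0.707, -0.001, -0.001]
contact_force: [-0.2, -0.0, -0.8]
opening: 0.316
t 10.375 tcp [0.5068 0.204  0.0603] xhead 90.0 open 0.316 F [-0.2 -0.  -0.8] q [-0.53  0.87  0.11  1.94 -0.25  0.35 -0.23]
```

```bash
python3 -m creep '[[255,0,0,-0.05,0],[255,0,0,-0.1,0],[255,-0.02,0.01,-0.14,-10],[255,-0.06,0.025,-0.15,-20],[255,-0.105,0.04,-0.15,-30],[255,-0.15,0.055,-0.15,-40],[255,-0.195,0.07,-0.15,-50],[255,-0.24,0.085,-0.15,-60],[255,-0.28,0.1,-0.15,-70],[255,-0.314,0.108,-0.15,-80]]' 25; python3 go.py .615 -.11 .109
```

```text
clock: 11.62
tool_pos: [0.6159, -0.112, 0.2108]
eef_rot: [0.085, 0.996, -0.0, 0.0]
contact_force: [-0.3, -0.0, -0.9]
opening: 0.315
t 11.625 tcp [ 0.6159 -0.112   0.2108] xhead 170.2 open 0.315 F [-0.3 -0.  -0.9] q [ 0.26  0.73 -0.27  1.59  0.24  0.86  1.29]
[0.615, -0.11, 0.109] [0.0013 0.0019 0.1018]
```

```bash
python3 -m creep '[[255,0.001,0.002,0.03,-10],[255,0.001,0.002,0.06,-12],[255,0.001,0.002,0.09,-12],[255,0.001,0.002,0.102,-12],[255,0.001,0.002,0.102,-12],[255,0.001,0.002,0.102,-12],[150,0.001,0.002,0.102,-12],[150,0.001,0.002,0.102,-12],[150,0.001,0.002,0.06,-12],[125,0.001,0.002,0.0,-12]]'; python3 go.py; python3 - <<'E'
from blk import *
p=snap('top','t7')
for n,(x,y) in dict(D=(201,380),E=(264,412),B=(340,322),C=(263,327)).items(): print(n,np.round(fit(p,130+x/3.5,140+y/3.5,.041),4))
s=snap('scene','s7')
E
```

```text
clock: 12.88
tool_pos: [0.614, -0.1076, 0.211]
eef_rot: [-0.017, 1.0, 0.0, -0.002]
contact_force: [0.9, -0.5, 0.7]
opening: 0.498
t 12.875 tcp [ 0.614  -0.1076  0.211 ] xhead -178.0 open 0.498 F [ 0.9 -0.5  0.7] q [ 0.28  0.73 -0.33  1.59  0.29  0.87  1.45]
D [ 0.501   0.3478 80.9698  0.7769]
E [  0.4758   0.3013 151.236    0.7751]
B [  0.5842   0.2742 100.3248   0.1225]
C [  0.5385   0.2985 116.6435   0.4082]
```

View pics/t7.png

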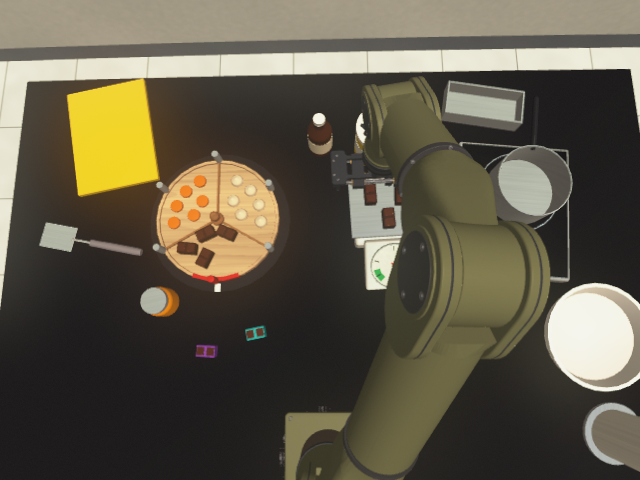

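View pics/s7.png

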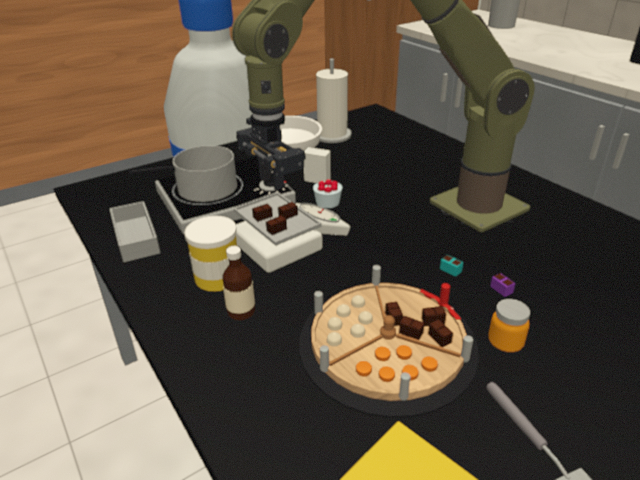

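```bash
python3 go.py .501 .348 .16 .56 .1 .21
```

```text
t 12.975 tcp [ 0.6195 -0.1076  0.2179] xhead -178.0 open 0.51 F [ 0.1  0.3 -0.4] q [ 0.28  0.72 -0.34  1.58  0.29  0.87  1.45]
[0.501, 0.348, 0.16] [0.1036 0.4594 0.056 ]
[0.56, 0.1, 0.21] [0.0525 0.2095 0.007 ]
```

```bash
python3 -m creep '[[130,0.01,0.05,0,10],[130,0.025,0.11,0,20],[130,0.04,0.17,0,30],[130,0.055,0.23,0,40],[130,0.07,0.29,0,50],[130,0.08,0.35,0.01,60],[130,0.09,0.4,0.03,70],[130,0.1,0.44,0.05,80],[130,0.103,0.459,0.056,90],[130,0.103,0.459,0.056,100]]'; python3 - <<'E'
from blk import *
w=snap('wrist','w8')
for f in((.501,.348,80),):print(proj(w,corners(f[0],f[1],np.radians(f[2]),.041)).round()[4:])
E
python3 go.py .501 .348 .037
```

```text
clock: 14.22
tool_pos: [0.4945, 0.3502, 0.1539]
eef_rot: [0.755, 0.655, -0.0, -0.001]
contact_force: [-0.2, -0.2, -0.6]
opening: 0.487
[[316. 213.]
 [361. 214.]
 [357. 282.]
 [314. 281.]]
t 14.275 tcp [0.4952 0.349  0.1542] xhead 81.5 open 0.492 F [ 0.1 -0.8 -0.2] q [-0.82  0.78  0.23  1.72 -0.27  0.67 -0.59]
[0.501, 0.348, 0.037] [-1.000e-04  6.000e-03  1.172e-01]
```

View pics/w8.png

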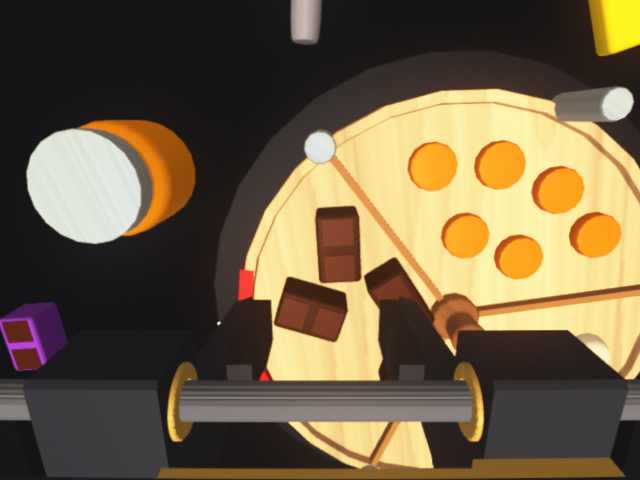

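```bash
python3 -m creep '[[130,0.001,0.006,0.04,1.5],[130,0.001,0.006,0.08,1.5],[130,0.001,0.006,0.117,1.5],[130,0.001,0.006,0.117,1.5],[255,0.001,0.006,0.117,1.5],[255,0.001,0.006,0.117,1.5],[255,0.001,0.006,0.117,1.5],[255,0.001,0.006,0.117,1.5],[255,0.001,0.006,0.08,1.5],[255,0.001,0.006,0.0,1.5]]' 25; python3 go.py .565 -.208 .21 .565 -.208 .104
```

```text
clock: 15.52
tool_pos: [0.5009, 0.347, 0.1373]
eef_rot: [0.763, 0.646, -0.002, -0.0]
contact_force: [0.5, 1.2, -0.6]
opening: 0.319
t 15.525 tcp [0.5009 0.347  0.1373] xhead 80.5 open 0.319 F [ 0.5  1.2 -0.6] q [-0.81  0.81  0.23  1.71 -0.28  0.65 -0.59]
[0.565, -0.208, 0.21] [-0.5371  0.1546 -0.0717]
[0.565, -0.208, 0.104] [-0.5368  0.1549  0.0343]
```

```bash
python3 -m creep '[[255,-0.02,0.005,-0.03,-8],[255,-0.07,0.02,-0.06,-18],[255,-0.12,0.035,-0.06,-28],[255,-0.17,0.05,-0.06,-38],[255,-0.22,0.065,-0.06,-48],[255,-0.27,0.08,-0.06,-58],[255,-0.32,0.095,-0.06,-68],[255,-0.37,0.11,-0.06,-78],[255,-0.42,0.123,-0.06,-88],[255,-0.47,0.137,-0.06,-98]]' 25; python3 go.py .565 -.208 .21 .565 -.208 .104
```

```text
clock: 16.77
tool_pos: [0.5597, -0.1404, 0.198]
eef_rot: [0.01, 1.0, -0.0, 0.0]
contact_force: [0.8, -0.1, 0.6]
opening: 0.322
t 16.775 tcp [ 0.5597 -0.1404  0.198 ] xhead 178.8 open 0.322 F [ 0.8 -0.1  0.6] q [ 0.37  0.69 -0.35  1.75  0.32  0.75  1.41]
[0.565, -0.208, 0.21] [-0.0067 -0.0675 -0.012 ]
[0.565, -0.208, 0.104] [-0.0067 -0.0674  0.094 ]
```

```bash
python3 -m creep '[[255,-0.004,-0.03,0,0],[255,-0.006,-0.067,0,-4],[255,-0.006,-0.067,0.02,-4],[255,-0.006,-0.067,0.03,-4]]'; python3 - <<'E'
from h import *
s=snap('scene','s9');cv2.imwrite('pics/c9.png',cv2.resize(s['image'][120:280,150:370],None,fx=3.4,fy=3.4))
E
python3 go.py .565 -.208 .103
```

```text
clock: 17.27
tool_pos: [0.5632, -0.206, 0.1669]
eef_rot: [-0.021, 1.0, 0.0, -0.001]
contact_force: [0.7, -0.0, -0.5]
opening: 0.323
t 17.325 tcp [ 0.5629 -0.2051  0.1659] xhead -177.5 open 0.316 F [-0.8  0.4 -1.1] q [ 0.47  0.76 -0.36  1.71  0.37  0.74  1.55]
[0.565, -0.208, 0.103] [-0.0022 -0.003   0.0629]
```

View pics/c9.png

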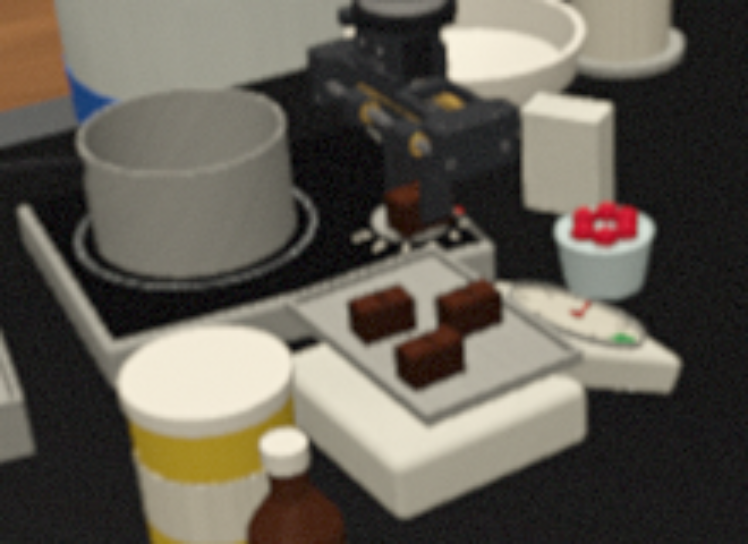

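The block is still held, at about (408,205) in the crop, and the three pan blocks sit clear of the target slot. I'll lower it.

```bash
python3 -m creep '[[255,-0.002,-0.002,0.03,0],[255,-0.002,-0.002,0.055,0],[255,-0.002,-0.002,0.064,0],[255,-0.002,-0.002,0.064,0],[255,-0.002,-0.002,0.064,0],[150,-0.002,-0.002,0.064,0],[150,-0.002,-0.002,0.064,0],[150,-0.002,-0.002,0.03,0],[140,-0.002,-0.002,-0.02,0],[125,-0.002,-0.002,-0.06,0]]'; python3 go.py; python3 - <<'E'
from blk import *
p=snap('top','t10')
for n,(x,y) in dict(E=(264,412)).items(): print(n,np.round(fit(p,130+x/3.5,140+y/3.5,.041),4))
s=snap('scene','s10');cv2.imwrite('pics/c10.png',cv2.resize(s['image'][120:280,150:370],None,fx=3.4,fy=3.4))
E
```

```text
clock: 18.58
tool_pos: [0.5664, -0.2076, 0.2296]
eef_rot: [-0.022, 1.0, -0.0, 0.001]
contact_force: [0.7, -0.5, 0.5]
opening: 0.508
t 18.575 tcp [ 0.5664 -0.2076  0.2296] xhead -177.5 open 0.508 F [ 0.7 -0.5  0.5] q [ 0.5   0.69 -0.39  1.64  0.32  0.88  1.59]
E [  0.4757   0.3031 153.8929   0.6668]
```

View pics/c10.png

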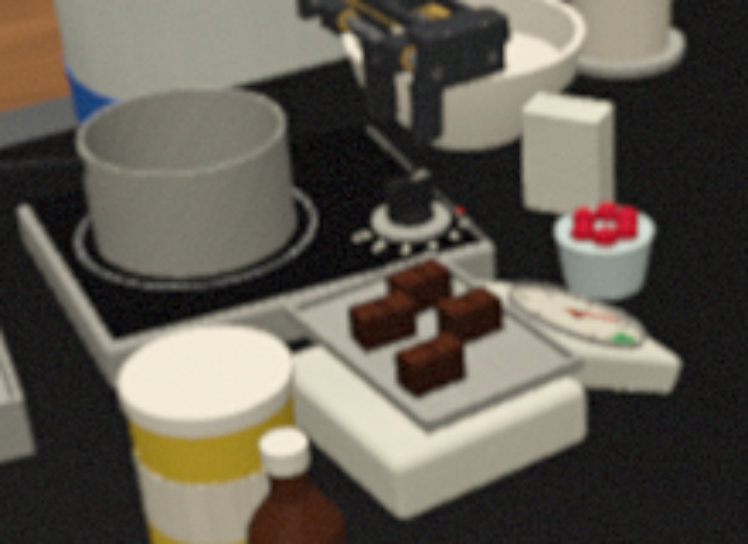

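View pics/t10.png

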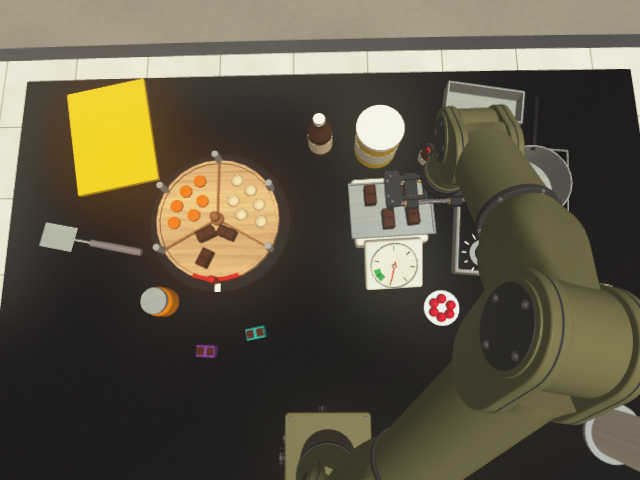

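```bash
python3 go.py .476 .3025 .155; python3 -m creep '[[130,0.005,0.05,0,5],[130,0.01,0.1,0,10],[130,0.018,0.16,0,15],[130,0.025,0.22,0,20],[130,0.033,0.28,0,25],[130,0.043,0.34,0.01,29.5],[130,0.052,0.4,0.03,29.5],[130,0.06,0.45,0.05,29.5],[130,0.068,0.49,0.07,29.5],[130,0.068,0.514,0.076,29.5]]'; python3 go.py .476 .3025 .037;  python3 - <<'E'
from blk import *
w=snap('wrist','w11')
for f in((.476,.3025,153),):print(proj(w,corners(f[0],f[1],np.radians(f[2]),.041)).round()[4:])
E
```

```text
t 18.675 tcp [ 0.5691 -0.2081  0.2325] xhead -177.5 open 0.509 F [ 0.4 -0.4  1. ] q [ 0.5   0.68 -0.4   1.64  0.32  0.88  1.59]
[0.476, 0.3025, 0.155] [0.0718 0.5143 0.0754]
clock: 19.92
tool_pos: [0.4734, 0.3052, 0.1497]
eef_rot: [0.232, 0.973, -0.001, -0.001]
contact_force: [0.4, -0.5, 0.2]
opening: 0.491
t 19.925 tcp [0.4734 0.3052 0.1497] xhead 153.2 open 0.491 F [ 0.4 -0.5  0.2] q [-0.57  0.73 -0.15  1.84  0.17  0.59  0.28]
[0.476, 0.3025, 0.037] [-0.0038 -0.001   0.1127]
[[302. 220.]
 [347. 220.]
 [346. 289.]
 [303. 289.]]
```

View pics/w11.png

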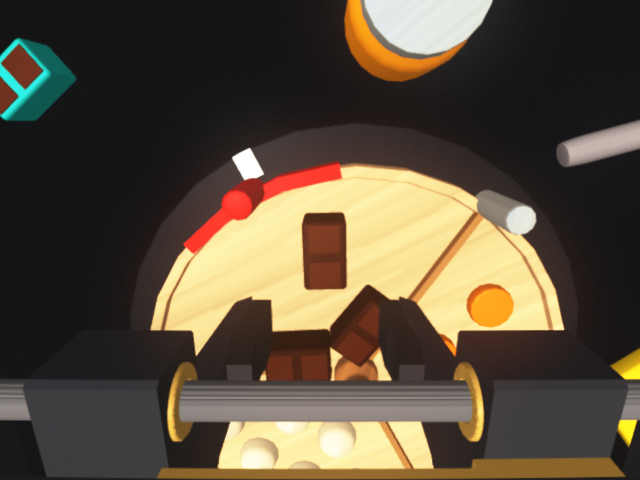

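The block in the wrist view spans (302–347, 213–290), which matches the projection. Next I'll grip it.

```bash
python3 -m creep '[[130,-0.003,-0.001,0.04,0],[130,-0.003,-0.001,0.08,0],[130,-0.003,-0.001,0.113,0],[130,-0.003,-0.001,0.113,0],[255,-0.003,-0.001,0.113,0],[255,-0.003,-0.001,0.113,0],[255,-0.003,-0.001,0.113,0],[255,-0.003,-0.001,0.113,0],[255,-0.003,-0.001,0.06,0],[255,-0.003,-0.001,-0.0,0]]' 25; python3 go.py .553 -.097 .21
```

```text
clock: 21.22
tool_pos: [0.4774, 0.3004, 0.1524]
eef_rot: [0.233, 0.972, -0.001, -0.001]
contact_force: [1.8, 0.9, -0.4]
opening: 0.312
t 21.225 tcp [0.4774 0.3004 0.1524] xhead 153.0 open 0.312 F [ 1.8  0.9 -0.4] q [-0.55  0.73 -0.15  1.83  0.18  0.6   0.28]
[0.553, -0.097, 0.21] [-0.2477 -0.3198 -0.0573]
```

```bash
python3 -m creep '[[255,-0.02,-0.03,-0.03,-5],[255,-0.05,-0.07,-0.06,-10],[255,-0.08,-0.11,-0.06,-15],[255,-0.11,-0.15,-0.06,-20],[255,-0.14,-0.19,-0.06,-25],[255,-0.175,-0.23,-0.06,-29],[255,-0.21,-0.27,-0.06,-29],[255,-0.24,-0.305,-0.06,-29],[255,-0.248,-0.32,-0.06,-29],[255,-0.248,-0.32,-0.03,-29]]'; python3 go.py .553 -.097 .097;python3 - <<'E'
from h import *
s=snap('scene','s12');cv2.imwrite('pics/c12.png',cv2.resize(s['image'][120:280,150:370],None,fx=3.4,fy=3.4))
E
```

```text
clock: 22.48
tool_pos: [0.555, -0.0983, 0.183]
eef_rot: [-0.016, 1.0, -0.0, 0.002]
contact_force: [0.1, -0.1, -0.1]
opening: 0.317
t 22.475 tcp [ 0.555  -0.0983  0.183 ] xhead -178.2 open 0.317 F [ 0.1 -0.1 -0.1] q [ 0.32  0.7  -0.37  1.81  0.37  0.7   1.33]
[0.553, -0.097, 0.097] [0.0024 0.0014 0.086 ]
```

View pics/c12.png

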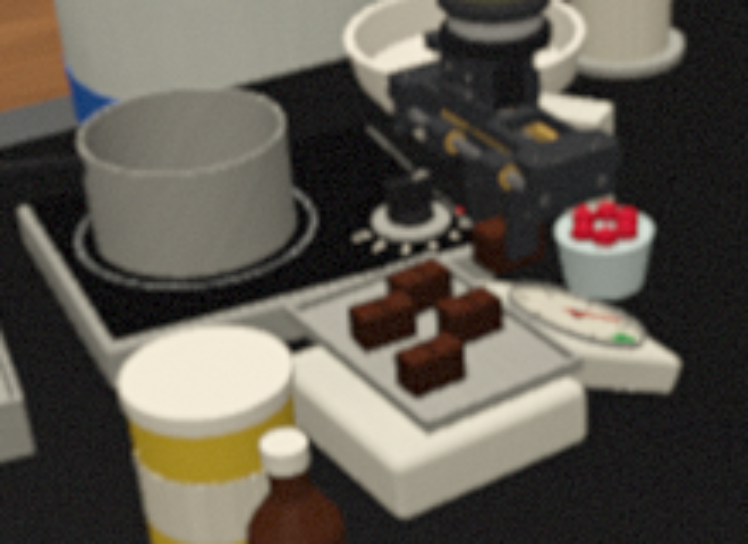

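Held. Now I'll lower it into the free lower-left slot.

```bash
python3 -m creep '[[255,0.002,0.002,0.03,0],[255,0.002,0.002,0.06,0],[255,0.002,0.002,0.08,0],[255,0.002,0.002,0.086,0],[255,0.002,0.002,0.086,0],[150,0.002,0.002,0.086,0],[150,0.002,0.002,0.086,0],[150,0.002,0.002,0.05,0],[140,0.002,0.002,0,0],[125,0.002,0.002,-0.05,0]]'; python3 -m creep '[[125,0.05,0.05,0,0],[125,0.07,0.1,0,0],[125,0.07,0.15,0,0],[125,0.07,0.15,0,0]]'; python3 go.py; python3 - <<'E'
from blk import *
p=snap('top','t13')
cv2.imwrite('pics/c13.png',cv2.resize(p['image'][140:310,130:520],None,fx=2,fy=2,interpolation=cv2.INTER_CUBIC))
E
```

```text
clock: 23.78
tool_pos: [0.5514, -0.0951, 0.2334]
eef_rot: [-0.017, 1.0, 0.0, 0.0]
contact_force: [1.5, -0.0, -0.7]
opening: 0.506
clock: 24.28
tool_pos: [0.4764, 0.0574, 0.2326]
eef_rot: [-0.022, 1.0, 0.001, 0.001]
contact_force: [0.2, -0.0, 0.3]
opening: 0.509
t 24.275 tcp [0.4764 0.0574 0.2326] xhead -177.5 open 0.509 F [ 0.2 -0.   0.3] q [ 0.05  0.53 -0.41  1.99  0.32  0.68  1.05]
```

View pics/c13.png

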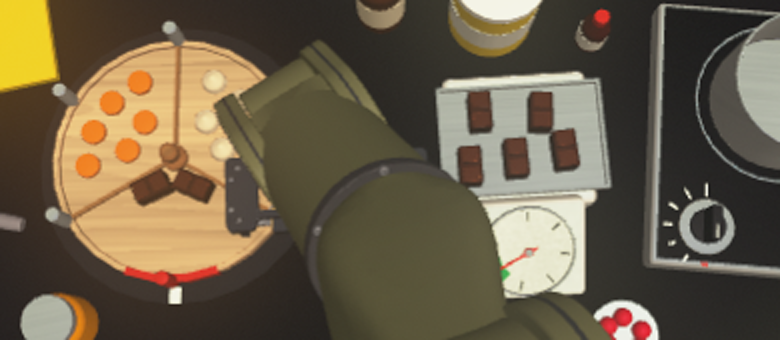

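```bash
python3 - <<'E'
from h import *
s=snap('scene');p=snap('top','t14')
cv2.imwrite('pics/c14.png',cv2.resize(p['image'][130:290,440:590],None,fx=3.7,fy=3.7,interpolation=cv2.INTER_CUBIC))
cv2.imwrite('pics/c14s.png',cv2.resize(s['image'][130:240,150:300],None,fx=5,fy=5,interpolation=cv2.INTER_CUBIC))
for q,n in((p,'top'),(s,'scene')):
    for d in imaging.place_of(q,'hob_knob_grip')[:3]: print(n,d)
E
```

```text
top {'location': [147.9, 320.1], 'score': 0.66}
top {'location': [251.4, 489.1], 'score': 0.52}
scene {'location': [172.4, 270.2], 'score': 0.6}
```

View pics/c14.png

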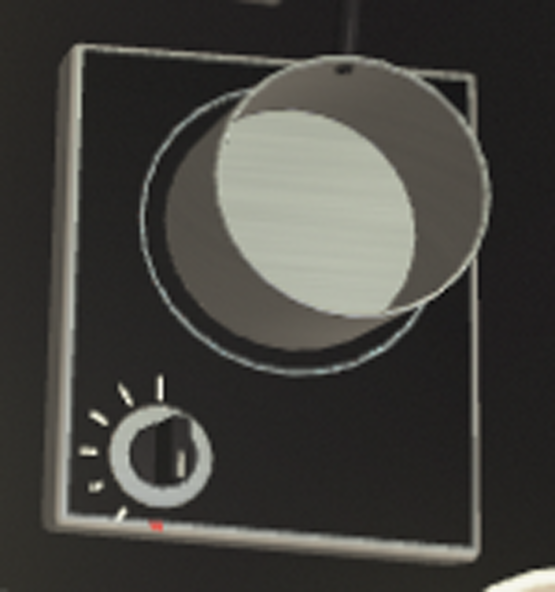

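View pics/c14s.png

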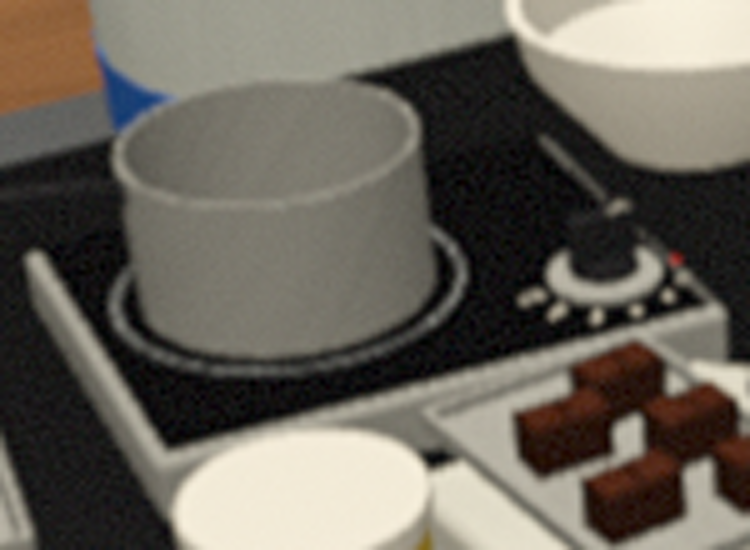

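```bash
python3 - <<'E'
from h import *
np.set_printoptions(precision=4,suppress=True)
s=snap('scene');p=snap('top')
print('tri',tri(p,(489.3,252.2),s,(270.3,173.3)))
g=lambda x,y:(440+x/3.7,130+y/3.7)
for z in(.053,.06,.065): print('disc',z,atz(p,*g(161,455),z))
print('off',atz(p,*g(157,525),.05),'t6',atz(p,*g(160,388),.05),'t1',atz(p,*g(122,515),.05))
for z in(.145,.155): print('rim',z,atz(p,*g(354,187),z),atz(p,*g(354-135,187),z),atz(p,*g(310,303),z))
print('bar ends',[atz(p,*g(*c),.09) for c in((181,412),(181,490))])
print('hobcorners',[atz(p,*g(*c),.05) for c in((65,520),(80,47),(478,555))])
print('scene disc',[atz(s,150+604/5,130+272/5,z) for z in(.055,.06,.065)],'bartop',[atz(s,150+602/5,130+212/5,z) for z in(.08,.09)])
E
```

```text
tri [ 0.4755 -0.3862  0.0863]
disc 0.053 [ 0.4788 -0.384   0.053 ]
disc 0.06 [ 0.4778 -0.3816  0.06  ]
disc 0.065 [ 0.4771 -0.3798  0.065 ]
off [ 0.4329 -0.379   0.05  ] t6 [ 0.5244 -0.3876  0.05  ] t1 [ 0.4398 -0.3566  0.05  ]
rim 0.145 [ 0.6319 -0.4843  0.145 ] [ 0.6331 -0.4007  0.145 ] [ 0.5583 -0.4503  0.145 ]
rim 0.155 [ 0.6288 -0.4795  0.155 ] [ 0.63   -0.3968  0.155 ] [ 0.5559 -0.4459  0.155 ]
bar ends [array([ 0.501, -0.386,  0.09 ]), array([ 0.4508, -0.3822,  0.09  ])]
hobcorners [array([ 0.4369, -0.3191,  0.05  ]), array([ 0.7654, -0.3505,  0.05  ]), array([ 0.4106, -0.5868,  0.05  ])]
scene disc [array([ 0.4811, -0.3774,  0.055 ]), array([ 0.4854, -0.3691,  0.06  ]), array([ 0.4897, -0.3608,  0.065 ])] bartop [array([ 0.4665, -0.402 ,  0.08  ]), array([ 0.4756, -0.3845,  0.09  ])]
```

```bash
python3 go.py .478 -.384 .16; python3 -m creep '[[125,0,-0.05,0,3],[125,0,-0.1,0,6],[125,0,-0.15,0,8],[125,0,-0.2,0,8],[125,0,-0.25,0,8],[125,0,-0.3,0,8],[125,0,-0.35,0,8],[125,0,-0.4,0.02,8],[125,0.017,-0.44,0.05,8],[125,0.017,-0.44,0.07,8]]' 15; python3 -m creep '[[125,0,0,0,0]]'; python3 go.py .478 -.384 .08; python3 - <<'E'
from h import *
snap('wrist','w15')
E
```

```text
t 24.625 tcp [0.4766 0.051  0.2314] xhead -178.2 open 0.507 F [ 0.1 -0.6 -0.7] q [ 0.06  0.53 -0.4   1.99  0.32  0.68  1.05]
[0.478, -0.384, 0.16] [ 0.0126 -0.4348  0.0716]
clock: 25.88
tool_pos: [0.4704, -0.3937, 0.1594]
eef_rot: [0.057, 0.998, -0.001, -0.002]
contact_force: [-0.1, 0.4, -0.2]
opening: 0.511
clock: 26.0
tool_pos: [0.4728, -0.3882, 0.1597]
eef_rot: [0.053, 0.999, 0.001, -0.002]
contact_force: [0.5, -0.3, 0.2]
opening: 0.508
t 26.0 tcp [ 0.4728 -0.3882  0.1597] xhead 173.9 open 0.508 F [ 0.5 -0.3  0.2] q [ 0.82  0.79 -0.37  1.67  0.38  0.76  1.73]
[0.478, -0.384, 0.08] [-0.005   0.0046  0.0797]
```

View pics/w15.png

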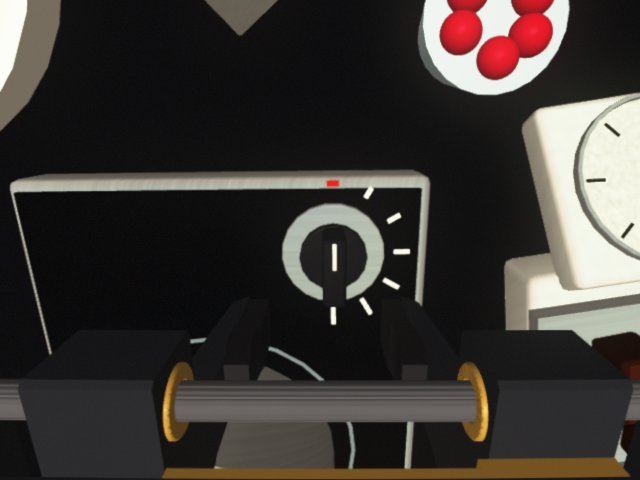

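```bash
python3 - <<'E'
from h import *
w=snap('wrist')
for u,v,z in((334,264,.092),(334,226,.092),(334,305,.092),(333,252,.062),(332,184,.05),(333,316,.05)): print(u,v,atz(w,u,v,z).round(4))
E
python3 go.py .477 -.384 .08
```

```text
334 264 [ 0.4751 -0.3831  0.092 ]
334 226 [ 0.4527 -0.3809  0.092 ]
334 305 [ 0.5007 -0.3856  0.092 ]
333 252 [ 0.4776 -0.3833  0.062 ]
332 184 [ 0.4356 -0.3795  0.05  ]
333 316 [ 0.5293 -0.3882  0.05  ]
t 26.1 tcp [ 0.4751 -0.3876  0.162 ] xhead 174.0 open 0.513 F [ 1.1 -0.   0.7] q [ 0.81  0.79 -0.37  1.67  0.38  0.76  1.73]
[0.477, -0.384, 0.08] [-0.0014  0.0038  0.082 ]
```

```bash
python3 -m creep '[[125,-0.002,0.004,0.03,0],[125,-0.002,0.004,0.06,0],[125,-0.002,0.004,0.08,0],[125,-0.002,0.004,0.08,0],[125,-0.002,0.004,0.08,0]]' 12; python3 go.py .477 -.3835 .08; python3 -m creep '[[200,0,0,0,0],[255,0,0,0,0],[255,0,0,0,0],[255,0,0,0,0],[255,0,0,0,0]]' 12; python3 go.py .477 -.3835 .08
```

```text
clock: 26.72
tool_pos: [0.4783, -0.3843, 0.083]
eef_rot: [0.052, 0.999, -0.0, 0.001]
contact_force: [0.3, -0.3, 0.2]
opening: 0.51
t 26.725 tcp [ 0.4783 -0.3843  0.083 ] xhead 174.0 open 0.51 F [ 0.3 -0.3  0.2] q [ 0.78  0.89 -0.31  1.71  0.44  0.6   1.68]
[0.477, -0.3835, 0.08] [0.0014 0.0006 0.003 ]
clock: 27.35
tool_pos: [0.4773, -0.3836, 0.0818]
eef_rot: [0.052, 0.999, 0.0, 0.0]
contact_force: [-0.9, 2.0, 4.7]
opening: 0.159
t 27.35 tcp [ 0.4773 -0.3836  0.0818] xhead 174.0 open 0.159 F [-0.9  2.   4.7] q [ 0.78  0.9  -0.31  1.71  0.44  0.6   1.67]
[0.477, -0.3835, 0.08] [0.0004 0.     0.0018]
```

```bash
python3 -m creep '[[255,0,0,0,10],[255,0,0,0,20],[255,0,0,0,30],[255,0,0,0,40],[255,0,0,0,50],[255,0,0,0,60],[255,0,0,0,60]]' 15; python3 go.py; python3 - <<'E'
from h import *
snap('wrist','w16')
E
```

```text
clock: 28.22
tool_pos: [0.4787, -0.3818, 0.0818]
eef_rot: [0.543, 0.84, 0.001, -0.0]
contact_force: [1.2, 5.9, 5.4]
opening: 0.157
t 28.225 tcp [ 0.4787 -0.3818  0.0818] xhead 114.2 open 0.157 F [1.2 5.9 5.4] q [ 0.63  0.88 -0.05  1.72  0.07  0.54  0.96]
```

View pics/w16.png

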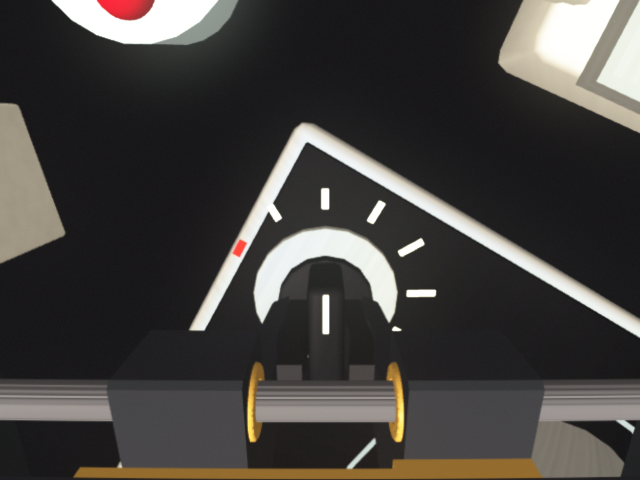

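The white line is at (325,315) and points at the second tick (325,198), so 60° is done. I'll turn another 61°, checking the force against the saucepan.

```bash
python3 -m creep '[[255,0,0,0,10],[255,0,0,0,20],[255,0,0,0,30],[255,0,0,0,40],[255,0,0,0,50]]' 15; python3 -m creep '[[255,0,0,0,5],[255,0,0,0,10.5],[255,0,0,0,10.5],[255,0,0,0,10.5]]'; python3 go.py; python3 - <<'E'
from h import *
snap('wrist','w17')
E
```

```text
clock: 28.9
tool_pos: [0.4805, -0.3818, 0.0818]
eef_rot: [0.848, 0.53, 0.003, 0.0]
contact_force: [5.9, 5.8, 3.2]
opening: 0.157
clock: 29.4
tool_pos: [0.4808, -0.382, 0.0818]
eef_rot: [0.892, 0.453, 0.003, 0.0]
contact_force: [5.5, 4.9, 3.8]
opening: 0.159
t 29.4 tcp [ 0.4808 -0.382   0.0818] xhead 53.8 open 0.159 F [5.5 4.9 3.8] q [ 0.48  0.9   0.21  1.73 -0.33  0.55  0.27]
```

View pics/w17.png

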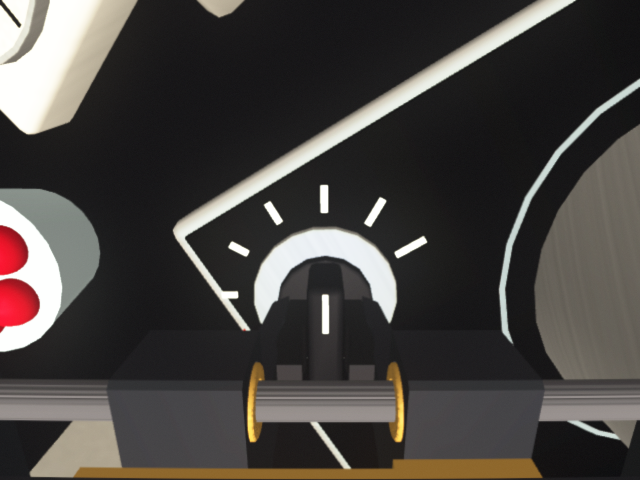

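```bash
python3 -m creep '[[170,0,0,0,0],[150,0,0,0,0],[150,0,0,0,0],[150,0,0,-0.04,0],[150,0,0,-0.09,0],[150,0,0,-0.13,0],[150,-0.03,-0.03,-0.13,0],[150,-0.07,-0.07,-0.13,0],[150,-0.1,-0.1,-0.13,0],[150,-0.1,-0.1,-0.13,0]]'; python3 go.py; python3 - <<'E'
from h import *
p=snap('top','t18');snap('scene','s18');snap('wrist','w18')
cv2.imwrite('pics/c18.png',cv2.resize(p['image'][130:330,130:530],None,fx=2,fy=2,interpolation=cv2.INTER_CUBIC))
E
```

```text
clock: 30.7
tool_pos: [0.3326, -0.4061, 0.2118]
eef_rot: [0.895, 0.447, -0.001, -0.001]
contact_force: [1.0, -0.6, -0.0]
opening: 0.412
t 30.7 tcp [ 0.3326 -0.4061  0.2118] xhead 53.1 open 0.412 F [ 1.  -0.6 -0. ] q [ 0.63  0.61  0.28  1.91 -0.26  0.65  0.42]
```

View pics/c18.png

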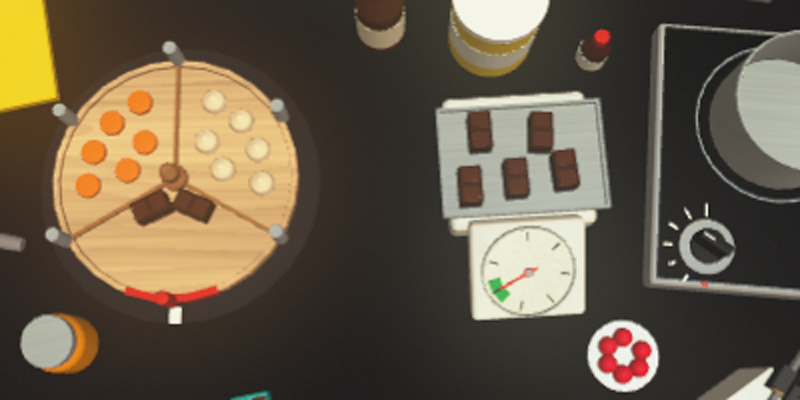

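View pics/s18.png

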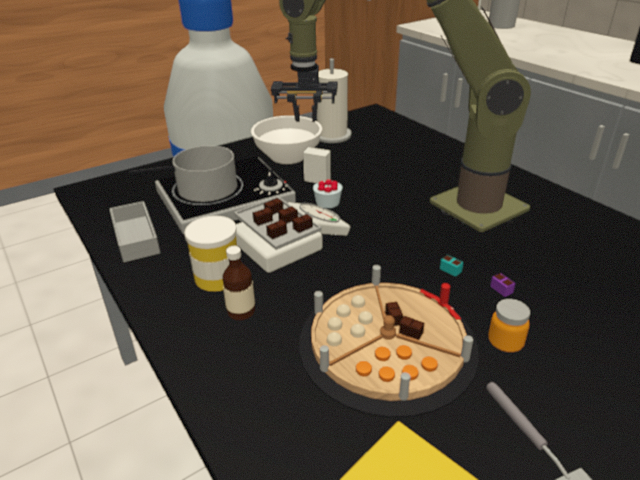

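```bash
python3 - <<'E'
from h import *
p=snap('top')
a=cv2.resize(p['image'][236:296,360:425],None,fx=6,fy=6,interpolation=cv2.INTER_CUBIC)
b=cv2.resize(p['image'][226:286,455:520],None,fx=6,fy=6,interpolation=cv2.INTER_CUBIC)
cv2.imwrite('pics/c19.png',np.hstack([a,b]))
E
```

```text
(no output)
```

View pics/c19.png

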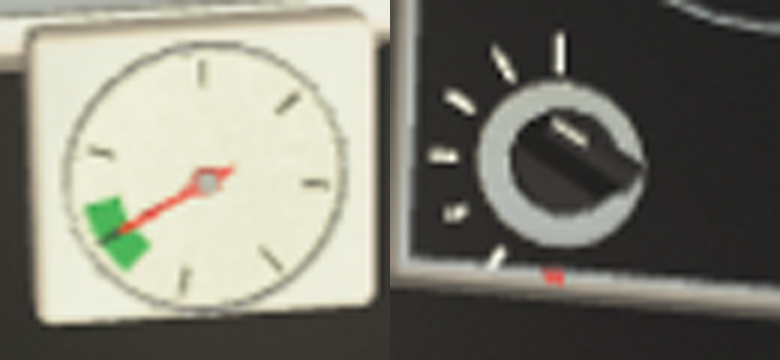

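The pointer covers the 250 g tick in the middle of the green band. The knob's white line is parallel to the direction of the fourth tick. The red post is in line with the white mark, two spare blocks lie on the carousel, and the gripper is clear of everything. Handing in.

```bash
python3 -c "
from plant import telemetry, imaging, r
print(r.finish_job())"
```

```text
the job is handed in; nothing more can be done
None
```

The chocolate is ready for melting and the job is handed in, at about 31 s of the 208 s allowed. No verdict is reported, so this rests on my own last checks:

- **Carousel:** I pushed the red post about 157° clockwise from above. It was last measured about 1 mm sideways of the front line (y 0.278 against 0.277 m), and the final picture shows it still in line with the white mark.
- **Scale:** I moved three blocks from the red-marked tray onto the pan, which already held two. The pointer is on the 250 g tick in the middle of the green band. The two spare blocks lie in the tray, and no dark chocolate block is on the bench.
- **Hob knob:** I turned it 120° clockwise. The white line matched the fourth tick, both while I held the knob and after I let go.
- **Other things on the bench:** in the final pictures they look upright and in their places. The gripper was raised at 0.21 m, touching nothing.

No check failed. In the first top view the networks gave a few false hits, such as the extract bottle's cap for the red post. I threw these out by comparing them with the picture and the given sizes.

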